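# Turn the tree base in the gluing jig and hold the spring press open at the mark

## Task

In the gluing jig, the grooved wooden base block stands between the jaws with its groove towards the fixed jaw: open the sliding jaw, take the block out and set it back upright in the middle between the jaws, turned a quarter turn so that its groove faces the spring press, then slide the jaw snug against it so that both jaws close on it squarely. Then pull the spring press away from the block by its handle until its pointer lines up with the fin of the mark, and keep it there: finish while still holding the handle, as the press springs back if let go. Leave everything else on the table and on the jig where it is.

Things in the scene. Friction and masses are not known exactly. Their poses are not given: they have to be found in the camera images.
- jig: Fixed plywood jig, board 240 (x) by 340 (y) by 18 mm; origin on the table, 5 mm to -y of the board's centre. x points from sliding to fixed jaw, y from the clamping place to the spring press, z up. Fixed steel jaw: 60 mm wide, centred at y = -90 mm, face at x = +30 mm, 16 mm high above the board. Rod end block of the press nearest the jaws: y -15 to -3 mm, 22 mm above the board.
- nest (a point): Point on the board's upper face (18 mm above the table) in the middle of the clamping place, at x = +2, y = -90 mm in the jig's frame: the block's centre belongs above it once it is turned and clamped. Axes as the jig's.
- jaw (a joint): Sliding jaw, m: 0 = jaw faces 30 mm apart, grows as it opens (to the jig's -x); gap = 0.030 + value; end stop 0.042. About 4 N of friction, stays where it is left. Jaw plate 60 mm wide along y, 16 mm high above the board. The turned block needs a gap of 56 mm (value 0.026).
- jaw_tab (a point): Top centre of the sliding jaw's upright aluminium grip tab, 78 mm above the table: tab 14 mm thick (jig x) by 32 mm wide (jig y), free to grip over its upper 40 mm, 52 mm behind the jaw's face. Moves with the jaw. Axes as the jig's.
- block_center (a point): Centre (30 mm up) of the loose hardwood base block: 42 mm along its x, 56 along its y, 60 high, about 0.1 kg, z up. Vertical groove 20 mm wide, 10 deep, full height, in the middle of its +x face. Starts on the board between the jaws, its +x along the jig's +x (groove at the fixed jaw), its 56 mm-apart ends free. Turned, the 56 mm lies between the jaws.
- block_groove (a point): Centre of the mouth of the block's groove, on the plane of its +x face, 21 mm from the block's centre. Axes as the block's.
- press (a joint): Spring press, m: 0 = at rest against its stop, grows as it is pulled away from the clamping place along the jig's +y, up to 0.095. A spring pulls it back: 5.4 N at 0, plus 0.9 N per 10 mm. At rest its wooden pad's face is at y = 0 in the jig's frame.
- press_handle (a point): Top centre of the spring press's upright wooden handle, 92 mm above the table: 32 mm along jig x by 16 mm along jig y, standing 42 mm above the dark steel carriage (carriage top 50 mm above the table, 78 mm by 40 mm). Moves with the press. Axes as the jig's.
- press_pointer (a point): Tip of the press's pointer, a thin steel blade 3 mm thick on the carriage's -x side, level with the handle's middle in y, at x = -58 mm in the jig's frame, 40 mm above the table. Moves with the press. Axes as the jig's.
- mark (a point): Top of the mark: an upright steel fin 3 mm thick, 22 mm high above the board with its aluminium foot, on the jig's board at the -x side of the press's track; its place along the track varies. The pointer is at the mark when both have the same y in the jig's frame (a pull of about 45 to 75 mm). Axes as the jig's.
- tree_a: Bystander: green painted wooden tree on a cork-coloured slice, 84 mm wide, about 130 mm high; origin under its centre.
- tree_b: Bystander: smaller bare wooden tree, 72 mm wide; origin under its centre.
- glue: Bystander: white glue bottle, 48 mm wide, 110 mm high; origin under its centre.
- paint: Bystander: paint jar, 52 mm wide, 55 mm high; origin under its centre.
- brush: Bystander: flat brush about 200 mm long and 42 mm wide, 20 mm high, lying on the table beyond the jig.
- trunk: Bystander: light wooden trunk stick 110 by 16 by 16 mm, lying on the far edge of the jig's board; origin under its centre.
- slice: Bystander: wood slice, 90 mm across, 14 mm thick, lying on the table; origin under its centre.
- gluepot: Bystander: small white glue pot, 28 mm wide, 32 mm high, standing on the near edge of the jig's board; origin under its centre.

How it is judged:
By the outcome, as a careful person would: the job done as asked, in the order asked, and still so for the second after the job is handed in, while the arm keeps its last pose, push and grip.
It also fails if it takes over 72 s, if anything falls off the work surface, if the arm or the gripper's body presses on something with over 40 N, if the wrist force passes 120 N, or if a joint passes its speed limit or range.

## Robot

A 6-joint arm with a two-finger parallel gripper is mounted at the origin on the work surface. World frame = base frame: x ahead of the robot, y to its left, z up, the work surface at z = 0. Lengths are in m, angles in rad, forces in N, time in s.
With the tool pointing down it reaches from about 0.375 to 0.975 m from the base axis. Payload 3.8 kg.
Tool frame: the origin (TCP) lies at the centre of the arm's flange, where the gripper is bolted on; the fingertips stand 173 mm ahead of it and the grasp point (between the pads) lies 155 mm ahead of it; z points along the fingers, y is the line along which they close (so a half turn about z gives the same grasp; the last joint's range is limited). The gripper opens to 85 mm and grips with 20 to 120 N. Pads are 22 mm wide; open, the fingers measure 114 mm over their backs; the gripper's body (76 mm by 85 mm) begins 54 mm behind the grasp point. The pads swing forward as they close: fully open they stand 13 mm farther back than shut.
Start: joints at [-1.344, 0.264, 1.604, -0, 1.274, -0.037], TCP at [0.176, -0.652, 0.405] pointing down, gripper open.
Joint ranges: [-2.63, 2.63], [-0.94, 2.18], [0.31, 2.57], [-1.31, 4.45], [0, 2.66], [-2.55, 2.55]. Speed limits (rad/s): [2.57, 2.57, 3.14, 3.14, 3.14, 3.14].

## Interface

Orientations are given as a rotation vector (axis times angle).
In Python, from rig import readout, cams, arm gives the robot as it stands. The module is installed in compiled form; this text tells all that it offers.
- The arm moves only by the shell command python3 -m inch 'ROWS' [FORCE]. ROWS is JSON, a list of rows, each a list of 7 numbers: the shift along the tool's x, y, z in mm, then the turn, a rotation vector about the tool's x, y, z in rad, then the closure, from -1 (fully open) to 1 (shut), so that 0 is half open. In form: [[tx, ty, tz, ax, ay, az, fingers], ...]. A call has 1 to 5 rows; each row shifts and turns the commanded pose from where the row before left it, along the tool's axes as they then stand; what a row does not reach is not made up. A row lasts 1/8 s, in which the tool goes at most 62.5 mm and 10.7 degrees, less where a joint would pass 70% of its speed; a pose out of reach is approached as far as the arm can. A call is refused whole if a number of a shift passes 62.5 or a number of a turn 0.188, either way. A call with a gripper value outside its range is refused whole. The fingers move at their own pace and stop on an object; FORCE is the grip in N (left out, the last holds). Time passes only in rows, so rows that do not move let the fingers close. It gives the time, the measured TCP pose, the force, the opening and the grip force at its end, in the units of the state.
- readout.sense(): the state, without advancing time (a new reading comes with each control period).
- cams.grab_frame(name): name is "scene" or "top"; returns (picture, depth): 420x560x3 uint8, blue, green, red; 420x560 float32, m along the optical axis (not along the pixel's ray), 0 where there is no reading.
- cams.camera_params(name): a dict with "fx", "fy", "cx", "cy" (pixels), "R" (3x3) and "t" (3): a world point X has camera coordinates R X + t. Camera axes: x right, y down, z forward; pixel columns grow to the right and rows downward; lengths in m; the calibration is good to about 2 mm. A picture is of the moment at which its call begins. camera_params takes no time and is no camera call.
- arm.close_job(): hands the job in; it is judged then, once.
The state is a dict: "time_s": time; "joints": joint angles; "dq": joint speeds; "joint_efforts": joint torques, N m; "tcp_pos": TCP position; "ee_rot": TCP orientation; "force": force on the tool from outside, world axes, zero at the start; "moment": the same for the moment, N m; "gripper_width": opening from 0.0 (shut) to 1.0 (fully open); "grasp_force": force on a finger pad.
Only numpy, scipy, OpenCV 4.12 (cv2) and the standard library are available. Lean on these libraries where they do the work, as an engineer would, in place of code of your own. Each camera call takes 0.05 s, during which the arm holds its last target. There are 200 camera calls.

## Working session

There is one attempt and no reset: what is moved stays moved. The work goes in short steps, Python scripts to look and compute and a shell command to move; the robot and the scene stay as the last step left them, time stands still between calls to the robot, and variables do not carry over. Pictures are saved under pics/ and viewed, at most 10 in all, crops included, and the job is handed in when it is done.

```bash
mkdir -p pics; cat > h.py <<'E'
import numpy as np,cv2
from rig import readout,cams,arm
def pts(name):
    im,d=cams.grab_frame(name);p=cams.camera_params(name)
    v,u=np.mgrid[:420,:560];c=np.stack([(u-p['cx'])/p['fx']*d,(v-p['cy'])/p['fy']*d,d],-1)
    return im,d,(c-np.array(p['t']))@np.array(p['R'])
E
python3 - <<'E'
from h import *
for n in('scene','top'):
    im,d,P=pts(n);cv2.imwrite(f'pics/{n}0.png',im);np.savez(f'{n}0.npz',im=im,P=P)
    p=cams.camera_params(n);print(n,p['fx'],-np.array(p['R']).T@p['t'],np.round(p['R'],2).tolist())
print(readout.sense())
E
```

```text
scene 392.07385519086614 [ 1.08859347 -0.01484565  0.95611832] [[0.05, 1.0, -0.01], [0.86, -0.05, -0.5], [-0.5, 0.02, -0.87]]
top 459.4679839677101 [0.36429601 0.00797046 1.2339395 ] [[-0.01, -1.0, -0.0], [-0.98, 0.01, -0.18], [0.18, -0.0, -0.98]]
{'time_s': 0.1, 'joints': array([-1.34389227e+00,  2.64703240e-01,  1.60520968e+00,  1.14377828e-06,
        1.27370614e+00, -3.69054491e-02]), 'dq': array([-0.00092763, -0.00170303, -0.00367462,  0.00263905,  0.00061094,
       -0.00029766]), 'joint_efforts': array([ 4.65795783e-04, -5.16707790e+01, -3.68590200e+01, -8.40400526e-05,
        6.26142617e-03,  1.41570595e-05]), 'tcp_pos': array([ 0.17594129, -0.65136014,  0.40348403]), 'ee_rot': array([-3.11230239e+00, -4.12924541e-01,  3.00032647e-04]), 'force': array([ 0.21058565, -0.67105858,  0.13712763]), 'moment': array([-0.00260467, -0.03677157, -0.04894338]), 'grasp_force': 0.0, 'gripper_width': 1.0003767530869163}
```

View pics/scene0.png

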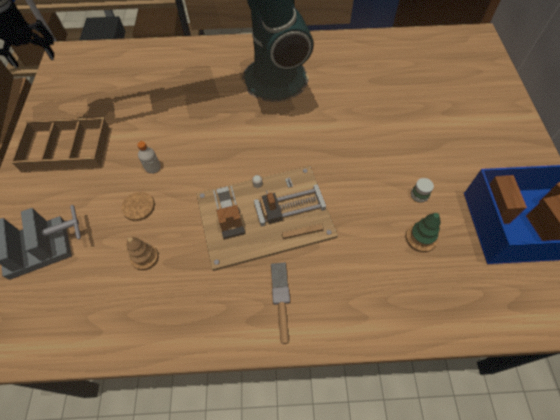

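View pics/top0.png

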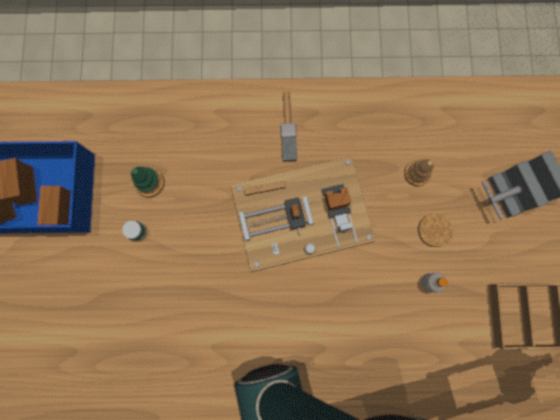

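The jig is at about (303,213) in top and (265,217) in scene. The block is at top (338,197), the tab at (343,222), the press handle at (295,212) and the mark at (276,248).

```bash
python3 - <<'E'
from h import *
a=np.load('top0.npz');b=np.load('scene0.npz')
A=cv2.resize(a['im'][150:280,225:380],None,fx=5,fy=4.5,interpolation=2)
cv2.imwrite('pics/c1.png',cv2.resize(a['im'][152:275,228:378],(750,615-15),interpolation=2))
cv2.imwrite('pics/c2.png',cv2.resize(b['im'][160:270,190:340],(750,550),interpolation=2))
P=a['P'];z=P[...,2]
s=np.zeros((420,560),bool);s[150:280,225:380]=1
m=s&(z>.010)&(z<.026)
m=cv2.morphologyEx(m.astype('u1'),cv2.MORPH_OPEN,np.ones((3,3)))
q=P[m>0];print(len(q),q[:,2].mean());r=cv2.minAreaRect((q[:,:2]*1000).astype('f4'));print(r,cv2.boxPoints(r))
for lo,hi in((.035,.046),(.046,.056),(.066,.074),(.074,.0825),(.086,.1)):
    for S,n in((a,'top'),(b,'scene')):
        P=S['P'];mm=((P[...,2]>lo)&(P[...,2]<hi)&(P[...,0]>.3)&(P[...,0]<.8)&(abs(P[...,1])<.25)).astype('u1')
        k,l,st,c=cv2.connectedComponentsWithStats(mm)
        for i in range(1,k):
            if st[i,4]>4:print(n,lo,st[i,4],c[i].round(),np.median(P[l==i],0).round(4))
E
```

```text
8619 0.01798615535502963
((585.0584716796875, -43.176788330078125), (299.9456787109375, 340.6419372558594), 13.079047203063965) [[ 400.43332   88.78772]
 [ 477.5189  -243.01755]
 [ 769.6836  -175.1413 ]
 [ 692.598    156.66397]]
top 0.035 32 [269. 186.] [0.6244 0.0367 0.0359]
top 0.035 12 [338. 188.] [ 0.6179 -0.1472  0.0359]
top 0.035 8 [247. 191.] [0.6108 0.0951 0.0375]
top 0.035 5 [259. 190.] [0.6141 0.0634 0.0367]
top 0.035 5 [324. 191.] [ 0.6092 -0.1097  0.0357]
top 0.035 126 [307. 210.] [ 0.5577 -0.0632  0.0397]
top 0.035 31 [275. 208.] [0.565  0.0213 0.0365]
top 0.035 8 [348. 209.] [ 0.5609 -0.1717  0.0362]
top 0.035 15 [260. 212.] [0.5546 0.0636 0.0362]
top 0.035 9 [343. 209.] [ 0.5593 -0.158   0.037 ]
top 0.035 147 [244. 224.] [0.5232 0.1029 0.0393]
top 0.035 5 [331. 211.] [ 0.5547 -0.1265  0.0362]
top 0.035 18 [338. 215.] [ 0.5439 -0.1431  0.0359]
top 0.035 5 [345. 218.] [ 0.5359 -0.1628  0.0353]
top 0.035 8 [283. 226.] [0.5179 0.0021 0.0368]
top 0.035 6 [274. 228.] [0.513  0.0258 0.0354]
top 0.035 12 [298. 230.] [ 0.5066 -0.0383  0.0405]
top 0.035 15 [266. 230.] [0.5065 0.
[... 1475 characters left out ...]
 -0.1475  0.0506]
scene 0.046 13 [238. 224.] [ 0.5989 -0.1192  0.0513]
scene 0.066 17 [222. 194.] [ 0.5167 -0.1626  0.0703]
scene 0.066 9 [272. 207.] [ 0.5643 -0.0275  0.0719]
scene 0.066 12 [229. 219.] [ 0.594  -0.1385  0.0701]
scene 0.066 11 [237. 220.] [ 0.6002 -0.1215  0.0693]
scene 0.066 10 [223. 224.] [ 0.608  -0.155   0.0701]
top 0.074 306 [338. 198.] [ 0.5822 -0.1411  0.0776]
top 0.074 68 [346. 226.] [ 0.5105 -0.1582  0.0781]
scene 0.074 62 [222. 190.] [ 0.511  -0.1574  0.0785]
scene 0.074 288 [228. 214.] [ 0.5834 -0.1419  0.078 ]
scene 0.074 9 [273. 205.] [ 0.5647 -0.0248  0.0781]
top 0.086 76 [295. 210.] [ 0.5505 -0.0295  0.0917]
scene 0.086 72 [271. 198.] [ 0.5518 -0.0291  0.0917]
```

View pics/c1.png

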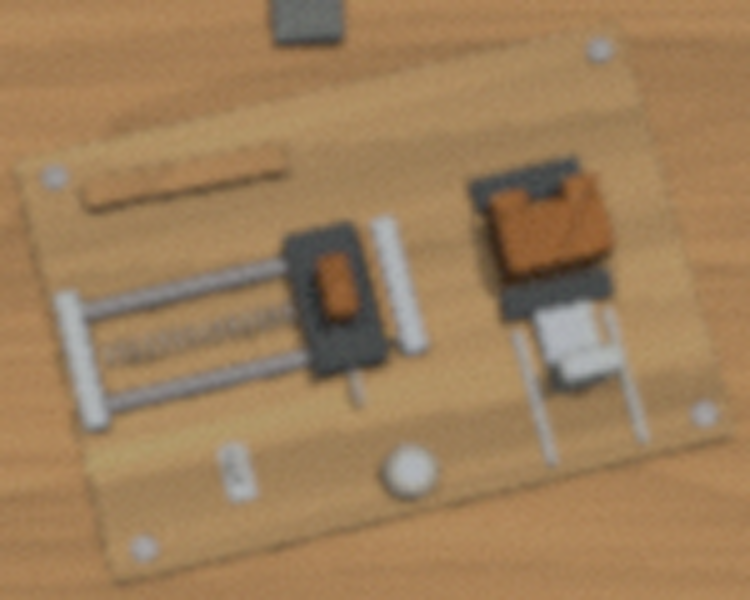

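View pics/c2.png

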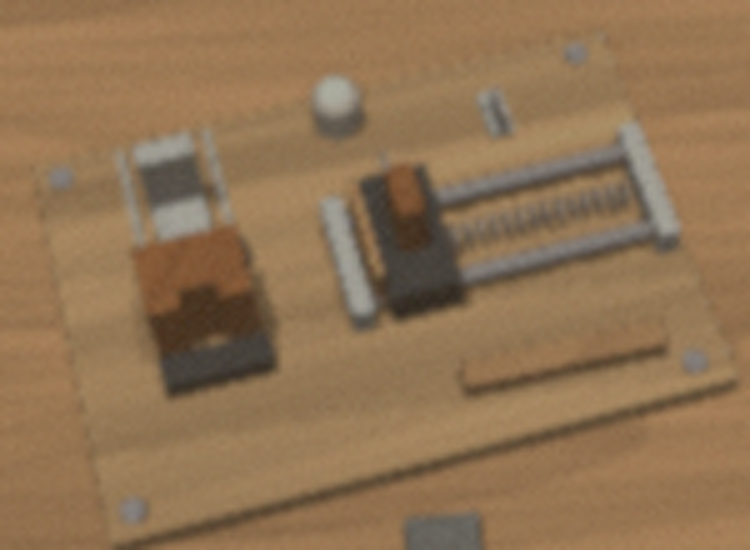

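Both crops match the brief. The block is at c1 (550,235) with its groove up towards the fixed jaw. The tab is at c1 (590,362), the handle at (337,285), the pointer at (357,390) and the mark fin at (237,470). The glue pot is at (410,470).

```bash
cat >> h.py <<'E'
TH=None
def rect(P,lo,hi,box):
    x0,x1,y0,y1=box
    m=(P[...,2]>lo)&(P[...,2]<hi)&(P[...,0]>x0)&(P[...,0]<x1)&(P[...,1]>y0)&(P[...,1]<y1)
    q=P[m];return q,cv2.minAreaRect((q[:,:2]*1000).astype('f4'))
E
python3 - <<'E'
from h import *
for n in('top','scene'):
    P=np.load(n+'0.npz')['P']
    m=(P[...,2]>.010)&(P[...,2]<.026)&(P[...,0]>.35)&(P[...,0]<.8)&(abs(P[...,1]+.04)<.25)
    m=cv2.morphologyEx(m.astype('u1'),cv2.MORPH_OPEN,np.ones((3,3)))
    # drop brush: beyond far edge line
    J=lambda q,t:np.stack([q[:,0]*np.cos(t)+q[:,1]*np.sin(t),-q[:,0]*np.sin(t)+q[:,1]*np.cos(t)],1)
    q=P[m>0];q=q[J(q,.2269)[:,0]<.67+0]
    r=cv2.minAreaRect((q[:,:2]*1000).astype('f4'));print(n,'board',r)
    for nm,a in dict(block=(.074,.082,.54,.65,-.2,-.1),tab=(.074,.082,.48,.53,-.2,-.1),handle=(.086,.098,.5,.6,-.06,.01),mark=(.034,.045,.45,.48,.01,.04),ptr=(.03,.045,.47,.52,-.06,-.01)).items():
        q,r=rect(P,a[0],a[1],a[2:]);print(nm,len(q),q.mean(0).round(4),np.round(r[0],1),np.round(r[1],1),round(r[2],1))
E
```

```text
top board ((556.1846923828125, -49.956878662109375), (240.8385772705078, 340.58233642578125), 13.026273727416992)
block 305 [ 0.5828 -0.141   0.0777] [ 584.8 -140.9] [42.6 56.5] 12.9
tab 66 [ 0.5102 -0.1577  0.0783] [ 510.3 -157.3] [13.4 31.5] 13.4
handle 76 [ 0.5505 -0.029   0.0914] [550.9 -29.3] [32.  15.5] 12.9
mark 8 [0.4649 0.0243 0.0389] [464.3  24.3] [16.3  2.6] 13.5
ptr 24 [ 0.5097 -0.0332  0.0374] [506.7 -31.2] [39.5 22.3] 85.6
scene board ((554.510009765625, -49.736297607421875), (242.86082458496094, 340.85064697265625), 13.257545471191406)
block 288 [ 0.5833 -0.1415  0.078 ] [ 584.4 -141.5] [43.2 55.7] 12.3
tab 62 [ 0.5109 -0.1576  0.0784] [ 510.8 -157.8] [18.5 31.6] 15.0
handle 72 [ 0.5521 -0.0291  0.0915] [551.1 -29.3] [31.7 15.8] 13.8
mark 10 [0.4628 0.0236 0.0383] [463.   23.9] [20.5  2.9] 15.7
ptr 7 [ 0.5069 -0.0291  0.0377] [508.3 -27.6] [36.9  3.7] 60.6
```

```bash
python3 -m inch '[[36.5,-33.8,0,0,0,0.036,-1],[36.5,-33.8,0,0,0,0,-1],[36.5,-33.8,0,0,0,0,-1],[36.5,-33.8,0,0,0,0,-1],[36.5,-33.8,0,0,0,0,-1]]' 40
python3 -m inch '[[36.5,-33.8,0,0,0,0,-1],[36.5,-33.8,0,0,0,0,-1],[36.5,-33.8,0,0,0,0,-1],[36.5,-33.8,0,0,0,0,-1],[36.5,-33.8,0,0,0,0,-1]]'
python3 -m inch '[[36.5,-33.8,0,0,0,0,-1],[36.5,-33.8,0,0,0,0,-1],[0,0,0,0,0,0,-1],[0,0,0,0,0,0,-1]]'
cat >> h.py <<'E'
from scipy.spatial.transform import Rotation as Ro
def go(x,y,z=None,yaw=.2278):
    s=readout.sense();R=Ro.from_rotvec(s['ee_rot']);p=s['tcp_pos']
    t=np.array([x,y,p[2] if z is None else z])-p
    Rt=Ro.from_matrix(np.array([[np.cos(yaw),np.sin(yaw),0],[np.sin(yaw),-np.cos(yaw),0],[0,0,-1]]).T)
    print('tool mm',(R.inv().apply(t)*1000).round(1),'turn',(R.inv()*Rt).as_rotvec().round(4),'t',s['time_s'],'p',p.round(4),'F',s['force'].round(1),'w',round(s['gripper_width'],3),'g',round(s['grasp_force'],1),'j6',s['joints'][5].round(2))
E
python3 -c "
from h import *
go(.5106,-.1575,.222)"
```

```text
time_s: 0.72
tcp_pos: [0.3147, -0.4432, 0.4042]
ee_rot: [-3.121, -0.357, 0.0]
force: [0.8, 0.2, -0.2]
gripper_width: 0.998
grasp_force: 0.0
time_s: 1.35
tcp_pos: [0.4542, -0.2374, 0.4043]
ee_rot: [-3.121, -0.357, 0.001]
force: [0.6, 0.8, -0.2]
gripper_width: 1.002
grasp_force: 0.0
time_s: 1.85
tcp_pos: [0.5093, -0.1566, 0.4042]
ee_rot: [3.121, 0.358, -0.002]
force: [-0.4, -1.0, 0.8]
gripper_width: 1.002
grasp_force: 0.0
tool mm [  1.3   1.2 182.2] turn [-0.0001  0.0013  0.0009] t 1.85 p [ 0.5093 -0.1566  0.4042] F [-0.4 -1.   0.8] w 1.002 g 0.0 j6 1.0
```

```bash
python3 -m inch '[[1.3,1.2,50,0,0,0,-1],[0,0,50,0,0,0,-1],[0,0,40,0,0,0,-1],[0,0,25,0,0,0,-1],[0,0,17,0,0,0,-1]]' 40
python3 -m inch '[[0,0,0,0,0,0,0.2],[0,0,0,0,0,0,1],[0,0,0,0,0,0,1],[0,0,0,0,0,0,1],[0,0,0,0,0,0,1]]'
python3 -m inch '[[0,0,0,0,0,0,1],[0,0,0,0,0,0,1]]'
```

```text
time_s: 2.48
tcp_pos: [0.5099, -0.1586, 0.2211]
ee_rot: [-3.121, -0.354, 0.003]
force: [0.3, -0.3, 0.3]
gripper_width: 1.001
grasp_force: 0.0
time_s: 3.1
tcp_pos: [0.512, -0.1581, 0.2244]
ee_rot: [3.119, 0.357, 0.004]
force: [-0.3, -3.2, 5.9]
gripper_width: 0.374
grasp_force: 41.2
time_s: 3.35
tcp_pos: [0.512, -0.1581, 0.2244]
ee_rot: [3.119, 0.357, 0.004]
force: [-1.5, -2.9, 6.3]
gripper_width: 0.37
grasp_force: 41.2
```

```bash
python3 -m inch '[[-5,0,0,0,0,0,1],[-5,0,0,0,0,0,1],[-5,0,0,0,0,0,1],[-5,0,0,0,0,0,1],[-5,0,0,0,0,0,1]]'
python3 -m inch '[[0,0,0,0,0,0,1],[0,0,0,0,0,0,-1],[0,0,0,0,0,0,-1],[0,0,0,0,0,0,-1],[0,0,0,0,0,0,-1]]'
python3 -m inch '[[0,0,-40,0,0,0,-1],[0,0,-50,0,0,0,-1],[0,0,-40,0,0,0,-1],[0,0,0,0,0,0,-1]]'
python3 - <<'E'
from h import *
for n in('top','scene'):
    im,d,P=pts(n)
    for nm,a in dict(block=(.074,.082,.54,.65,-.2,-.1),tab=(.074,.082,.46,.52,-.2,-.1)).items():
        q,r=rect(P,a[0],a[1],a[2:]);print(n,nm,len(q),np.round(r[0],1),np.round(r[1],1),round(r[2],1))
go(.5848,-.1412,.222)
E
```

```text
time_s: 3.98
tcp_pos: [0.4881, -0.1636, 0.2244]
ee_rot: [3.119, 0.357, 0.008]
force: [5.2, -0.9, 5.8]
gripper_width: 0.364
grasp_force: 41.2
time_s: 4.6
tcp_pos: [0.4864, -0.163, 0.2222]
ee_rot: [-3.121, -0.357, 0.002]
force: [-0.4, -0.1, -0.0]
gripper_width: 1.001
grasp_force: 0.0
time_s: 5.1
tcp_pos: [0.4883, -0.1637, 0.357]
ee_rot: [3.117, 0.357, 0.011]
force: [0.1, 0.1, -0.5]
gripper_width: 1.0
grasp_force: 0.0
top block 263 [ 584.5 -140.6] [42.9 55. ] 13.3
top tab 1 [ 483.5 -177.4] [0. 0.] 0.0
scene block 286 [ 583.4 -141.6] [44.2 55.6] 12.5
scene tab 57 [ 485.5 -163.2] [15.5 31.3] 14.1
tool mm [100.5   0.8 130.7] turn [ 0.0002 -0.0003  0.0001] t 5.2 p [ 0.4866 -0.1631  0.3527] F [-0.5  0.3 -0.6] w 0.996 g 0.0 j6 0.97
```

```bash
python3 -m inch '[[50,0.4,0,0,0,0,-1],[50,0.4,0,0,0,0,-1],[0,0,40,0,0,0,-1],[0,0,45,0,0,0,-1],[0,0,30,0,0,0,-1]]' 40
python3 -m inch '[[0,0,18,0,0,0,-1],[0,0,0,0,0,0,-1]]'
python3 -c "
from h import *
go(.5848,-.1412,.220)"
```

```text
time_s: 5.82
tcp_pos: [0.5823, -0.1405, 0.2324]
ee_rot: [-3.118, -0.357, 0.011]
force: [0.1, 1.0, -0.6]
gripper_width: 1.0
grasp_force: 0.0
time_s: 6.08
tcp_pos: [0.583, -0.141, 0.2169]
ee_rot: [-3.119, -0.357, 0.008]
force: [0.8, -0.5, -0.4]
gripper_width: 0.999
grasp_force: 0.0
tool mm [ 1.7  0.6 -3.1] turn [-0.0026  0.0048 -0.0001] t 6.075 p [ 0.583  -0.141   0.2169] F [ 0.8 -0.5 -0.4] w 0.999 g 0.0 j6 1.06
```

```bash
python3 -m inch '[[1.5,0.6,-2,0,0,0,-1],[0,0,0,0,0,0,0],[0,0,0,0,0,0,1],[0,0,0,0,0,0,1],[0,0,0,0,0,0,1]]' 40
python3 -m inch '[[0,0,0,0,0,0,1],[0,0,-10,0,0,0,1],[0,0,-25,0,0,0,1],[0,0,-25,0,0,0,1],[0,0,0,0,0,0,1]]'
python3 -m inch '[[0,0,0,0,0,-0.1745,1],[0,0,0,0,0,-0.1745,1],[0,0,0,0,0,-0.1745,1],[0,0,0,0,0,-0.1745,1],[0,0,0,0,0,-0.1745,1]]'
python3 -m inch '[[0,0,0,0,0,-0.1745,1],[0,0,0,0,0,-0.1745,1],[0,0,0,0,0,-0.1745,1],[0,0,0,0,0,-0.175,1],[0,0,0,0,0,0,1]]'
python3 -m inch '[[0,0,0,0,0,0,1],[0,0,0,0,0,0,1]]'
python3 - <<'E'
from h import *
for n in('top','scene'):
    im,d,P=pts(n);cv2.imwrite(f'pics/{n}1.png',cv2.resize(im[140:275,190:370],(800,600)))
    q,r=rect(P,.12,.15,(.54,.65,-.2,-.08));print(n,len(q),np.round(r[0],1),np.round(r[1],1),round(r[2],1),q[:,2].mean() if len(q) else 0)
go(.5785,-.1425,.220,.2278+np.pi/2)
E
```

```text
time_s: 6.7
tcp_pos: [0.5869, -0.1418, 0.2235]
ee_rot: [3.12, 0.357, 0.005]
force: [-0.6, -0.3, 5.7]
gripper_width: 0.644
grasp_force: 44.0
time_s: 7.32
tcp_pos: [0.5869, -0.1419, 0.2841]
ee_rot: [3.119, 0.357, 0.007]
force: [0.4, 0.1, -1.3]
gripper_width: 0.649
grasp_force: 43.3
time_s: 7.95
tcp_pos: [0.5852, -0.1414, 0.2798]
ee_rot: [-2.671, -1.649, 0.003]
force: [0.3, -0.0, -2.2]
gripper_width: 0.649
grasp_force: 43.2
time_s: 8.57
tcp_pos: [0.5853, -0.1414, 0.2801]
ee_rot: [-1.955, -2.456, 0.002]
force: [-0.0, 0.1, -1.1]
gripper_width: 0.647
grasp_force: 43.2
time_s: 8.82
tcp_pos: [0.5858, -0.1416, 0.2813]
ee_rot: [-1.956, -2.458, 0.0]
force: [-0.2, 0.1, -0.7]
gripper_width: 0.645
grasp_force: 43.2
top 36 [ 564.  -131.6] [20.5  8.5] 9.4 0.13306494744791708
scene 100 [ 594.2 -142.5] [69.  41.4] 12.7 0.1334569512561047
tool mm [ 0.8 -7.5 61.6] turn [-0.0001 -0.     -0.0007] t 8.925 p [ 0.5859 -0.1416  0.2816] F [ 0.3  0.2 -1.5] w 0.649 g 43.2 j6 -0.51
```

View pics/scene1.png

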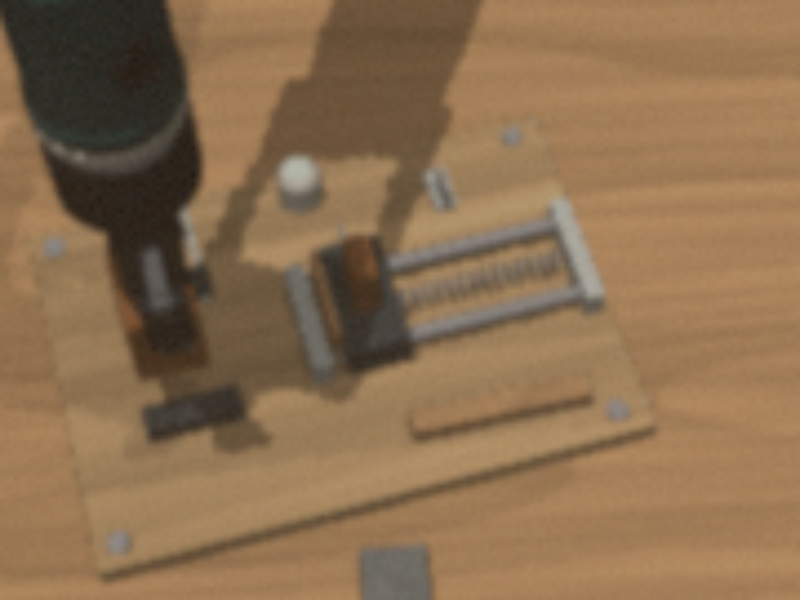

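The block is held, turned (crop (165,340)). The fixed jaw is at (193,413) and can now be seen.

```bash
python3 - <<'E'
from h import *
im,d,P=pts('scene')
t=.2278;x=P[...,0]*np.cos(t)+P[...,1]*np.sin(t);y=-P[...,0]*np.sin(t)+P[...,1]*np.cos(t)
b=np.array([.5846,-.1411]);bx=b@[np.cos(t),np.sin(t)];by=b@[-np.sin(t),np.cos(t)]
m=(P[...,2]>.030)&(P[...,2]<.038)&(x>bx-.08)&(x<bx+.06)&(abs(y-by)<.045)
print('block0 jig-rot',bx,by)
m=m&(x>bx);print(m.sum(),np.percentile(x[m]-bx,[0,5,50,95,100]).round(4),np.percentile(y[m]-by,[0,5,50,95,100]).round(4),np.median(P[m],0))
s=readout.sense();p=s['tcp_pos'];print('tool',p[0]*np.cos(t)+p[1]*np.sin(t)-bx,-p[0]*np.sin(t)+p[1]*np.cos(t)-by)
E
```

```text
block0 jig-rot 0.5376318978130815 -0.26947785150899556
149 [0.0214 0.0228 0.0312 0.0395 0.0403] [-0.0293 -0.0264 -0.0002  0.0268  0.0303] [ 0.6149122  -0.13369894  0.03424986]
tool 0.0012085789573547112 -0.0007890108749037394
```

```bash
python3 -m inch '[[1.5,-10.5,0,0,0,0,1],[0,0,20,0,0,0,1],[0,0,20,0,0,0,1],[0,0,14,0,0,0,1],[0,0,0,0,0,0,1]]' 40
python3 -m inch '[[0,0,2,0,0,0,1],[0,0,0,0,0,0,1]]'
```

```text
time_s: 9.6
tcp_pos: [0.5747, -0.1423, 0.2255]
ee_rot: [-1.952, -2.457, 0.002]
force: [0.3, 0.3, -1.1]
gripper_width: 0.646
grasp_force: 43.3
time_s: 9.85
tcp_pos: [0.5757, -0.1426, 0.226]
ee_rot: [1.954, 2.459, 0.0]
force: [-0.1, -0.2, -0.6]
gripper_width: 0.65
grasp_force: 43.3
```

```bash
python3 -m inch '[[0,0,1.5,0,0,0,1],[0,0,0,0,0,0,1]]'
```

```text
time_s: 10.1
tcp_pos: [0.5754, -0.1425, 0.2244]
ee_rot: [1.954, 2.46, 0.0]
force: [-0.1, -0.5, -1.2]
gripper_width: 0.645
grasp_force: 43.3
```

```bash
python3 -m inch '[[0,0,1.5,0,0,0,1],[0,0,0,0,0,0,1]]'
```

```text
time_s: 10.35
tcp_pos: [0.5756, -0.1426, 0.2235]
ee_rot: [1.954, 2.459, 0.0]
force: [-1.4, -0.2, 3.6]
gripper_width: 0.649
grasp_force: 43.9
```

```bash
python3 -m inch '[[0,0,0,0,0,0,-1],[0,0,0,0,0,0,-1],[0,0,0,0,0,0,-1],[0,0,-20,0,0,0,-1],[0,0,-50,0,0,0,-1]]'
python3 -m inch '[[0,-46,-50,0,0,0,-1],[0,-46,0,0,0,0,-0.3],[0,0,0,0,0,0,-0.3]]'
python3 - <<'E'
from h import *
t=.2278
for n in('top','scene'):
    im,d,P=pts(n)
    for nm,a in dict(block=(.074,.082,.53,.65,-.2,-.1),tab=(.074,.082,.46,.52,-.2,-.1)).items():
        q,r=rect(P,a[0],a[1],a[2:]);c=np.array(r[0])/1e3
        print(n,nm,len(q),np.round(r[0],1),np.round(r[1],1),round(r[2],1),'jig rel block0',(c@[np.cos(t),np.sin(t)]-.5376).round(4),(c@[-np.sin(t),np.cos(t)]+.2695).round(4))
go(.4857,-.1634,.225,t+np.pi/2)
E
```

```text
time_s: 10.98
tcp_pos: [0.5741, -0.1421, 0.2914]
ee_rot: [-1.951, -2.455, 0.004]
force: [-0.2, -0.7, 0.2]
gripper_width: 1.003
grasp_force: 0.0
time_s: 11.35
tcp_pos: [0.4872, -0.1627, 0.3405]
ee_rot: [1.955, 2.457, 0.0]
force: [0.3, -0.3, -0.4]
gripper_width: 0.654
grasp_force: 0.0
top block 230 [ 577.6 -144. ] [55.9 41.7] 12.8 jig rel block0 -0.0075 -0.0012
top tab 0 [0. 0.] [0. 0.] 0.0 jig rel block0 -0.5376 0.2695
scene block 289 [ 576.3 -145.2] [57.8 41.2] 13.6 jig rel block0 -0.009 -0.0021
scene tab 58 [ 485.8 -163.1] [14.9 31.2] 14.5 jig rel block0 -0.1011 0.0009
tool mm [  0.2  -4.  115. ] turn [ 0.0022  0.0011 -0.0006] t 11.45 p [ 0.4894 -0.1626  0.34  ] F [ 0.2 -1.2  0.6] w 0.649 g 0.0 j6 -0.6
```

```bash
python3 -m inch '[[0,-3.5,40,0,0,0,-0.3],[0,0,40,0,0,0,-0.3],[0,0,25,0,0,0,-0.3],[0,0,10,0,0,0,-0.3],[0,0,0,0,0,0,1]]' 40
python3 -m inch '[[0,0,0,0,0,0,1],[0,0,0,0,0,0,1],[0,0,0,0,0,0,1],[0,0,0,0,0,0,1]]'
python3 -m inch '[[0,3,0,0,0,0,1],[0,3,0,0,0,0,1],[0,3,0,0,0,0,1],[0,1,0,0,0,0,1],[0,0,0,0,0,0,1]]'
```

```text
time_s: 12.08
tcp_pos: [0.4866, -0.1631, 0.2233]
ee_rot: [-1.953, -2.459, 0.0]
force: [-0.7, -0.1, -0.0]
gripper_width: 0.452
grasp_force: 0.0
time_s: 12.58
tcp_pos: [0.4866, -0.1636, 0.2251]
ee_rot: [1.953, 2.458, 0.001]
force: [-0.8, -0.8, 5.6]
gripper_width: 0.156
grasp_force: 43.1
time_s: 13.2
tcp_pos: [0.496, -0.1614, 0.2251]
ee_rot: [1.953, 2.459, -0.0]
force: [-2.8, -0.4, 7.0]
gripper_width: 0.155
grasp_force: 43.4
```

```bash
python3 -m inch '[[0,2,0,0,0,0,1],[0,0,0,0,0,0,1]]'
python3 -m inch '[[0,1.5,0,0,0,0,1],[0,0,0,0,0,0,1]]'
python3 -m inch '[[0,1,0,0,0,0,1],[0,0,0,0,0,0,1]]'
```

```text
time_s: 13.45
tcp_pos: [0.4979, -0.161, 0.2251]
ee_rot: [1.953, 2.459, -0.0]
force: [-2.9, -1.6, 7.4]
gripper_width: 0.156
grasp_force: 43.4
time_s: 13.7
tcp_pos: [0.4992, -0.1607, 0.2251]
ee_rot: [1.953, 2.459, -0.001]
force: [-4.4, -1.0, 8.9]
gripper_width: 0.156
grasp_force: 43.5
time_s: 13.95
tcp_pos: [0.4999, -0.1605, 0.2251]
ee_rot: [1.954, 2.46, -0.002]
force: [-6.0, -1.6, 9.4]
gripper_width: 0.158
grasp_force: 43.7
```

```bash
python3 -m inch '[[0,1,0,0,0,0,1],[0,0,0,0,0,0,1]]'
python3 -m inch '[[0,1,0,0,0,0,1],[0,0,0,0,0,0,1]]'
```

```text
time_s: 14.2
tcp_pos: [0.5002, -0.1605, 0.2251]
ee_rot: [-1.953, -2.459, 0.004]
force: [-9.5, -3.4, 12.2]
gripper_width: 0.156
grasp_force: 44.1
time_s: 14.45
tcp_pos: [0.5006, -0.1604, 0.2251]
ee_rot: [-1.952, -2.459, 0.006]
force: [-12.1, -3.4, 15.1]
gripper_width: 0.155
grasp_force: 44.5
```

```bash
python3 -m inch '[[0,1.5,0,0,0,0,1],[0,0,0,0,0,0,1]]'
python3 -m inch '[[0,1.5,0,0,0,0,1],[0,0,0,0,0,0,1],[0,0,0,0,0,0,1]]'
python3 - <<'E'
from h import *
t=.2278
for n in('top','scene'):
    im,d,P=pts(n)
    cv2.imwrite(f'pics/{n}2.png',cv2.resize(im[160:260,190:320],(780,600)))
    for nm,a in dict(block=(.074,.082,.53,.65,-.2,-.1)).items():
        q,r=rect(P,a[0],a[1],a[2:]);c=np.array(r[0])/1e3
        print(n,nm,len(q),np.round(r[0],1),np.round(r[1],1),round(r[2],1),'jig rel block0',(c@[np.cos(t),np.sin(t)]-.5376).round(4),(c@[-np.sin(t),np.cos(t)]+.2695).round(4))
E
```

```text
time_s: 14.7
tcp_pos: [0.5011, -0.1603, 0.2251]
ee_rot: [-1.95, -2.457, 0.009]
force: [-17.4, -5.3, 19.1]
gripper_width: 0.154
grasp_force: 45.1
time_s: 15.08
tcp_pos: [0.5016, -0.1603, 0.2251]
ee_rot: [-1.949, -2.456, 0.012]
force: [-22.8, -7.2, 23.3]
gripper_width: 0.159
grasp_force: 45.7
top block 48 [ 595.9 -129.7] [18.5 21.2] 12.6 jig rel block0 0.0136 0.0086
scene block 285 [ 578.9 -144.6] [59.  41.3] 13.6 jig rel block0 -0.0063 -0.0021
```

```bash
python3 -m inch '[[0,-4,0,0,0,0,1],[0,0,0,0,0,0,1],[0,0,0,0,0,0,-0.2],[0,0,0,0,0,0,-0.2],[0,0,0,0,0,0,-0.2]]'
python3 -m inch '[[0,0,-30,0,0,0,-0.2],[0,0,-50,0,0,0,-0.2],[0,0,-50,0,0,0,-0.2],[0,0,0,0,0,0,-0.4]]'
python3 - <<'E'
from h import *
t=.2278
for n in('top','scene'):
    im,d,P=pts(n)
    cv2.imwrite(f'pics/{n}3.png',cv2.resize(im[160:260,190:320] if n=='scene' else im[150:270,230:386],(780,600)))
    for nm,a in dict(block=(.074,.082,.53,.65,-.2,-.1),tab=(.074,.082,.48,.53,-.2,-.1),handle=(.086,.098,.5,.6,-.06,.01)).items():
        q,r=rect(P,a[0],a[1],a[2:]);c=np.array(r[0])/1e3
        print(n,nm,len(q),np.round(r[0],1),np.round(r[1],1),round(r[2],1),'jig rel block0',(c@[np.cos(t),np.sin(t)]-.5376).round(4),(c@[-np.sin(t),np.cos(t)]+.2695).round(4))
go(.551,-.0293,.231,t+np.pi/2)
E
```

```text
time_s: 15.8
tcp_pos: [0.5012, -0.1596, 0.2235]
ee_rot: [1.954, 2.46, 0.0]
force: [0.5, 0.1, 0.4]
gripper_width: 0.601
grasp_force: 0.0
time_s: 16.3
tcp_pos: [0.5032, -0.1603, 0.359]
ee_rot: [1.948, 2.452, 0.005]
force: [0.1, -0.3, 0.3]
gripper_width: 0.702
grasp_force: 0.0
top block 204 [ 579.4 -142.5] [56.3 38.5] 12.5 jig rel block0 -0.0053 -0.0002
top tab 8 [ 500.3 -172.3] [5.6 6.4] 26.3 jig rel block0 -0.0891 -0.0113
top handle 78 [550.6 -29.2] [31.8 15.5] 12.5 jig rel block0 -0.0078 0.1167
scene block 292 [ 579.1 -144.3] [57.1 41.9] 13.8 jig rel block0 -0.0061 -0.0018
scene tab 56 [ 500.1 -159.9] [13.9 30.9] 12.7 jig rel block0 -0.0865 0.0008
scene handle 69 [550.4 -29.3] [30.9 15.9] 13.6 jig rel block0 -0.008 0.1167
tool mm [115.8  77.8 123.2] turn [0.0012 0.0006 0.0004] t 16.4 p [ 0.5012 -0.1596  0.3541] F [-0.3  1.2 -1.2] w 0.702 g 0.0 j6 -0.58
```

View pics/scene3.png

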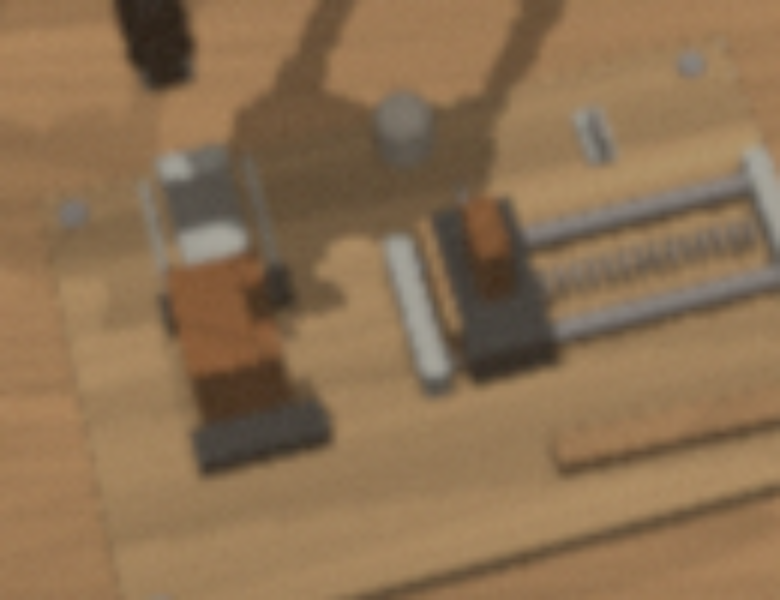

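The block is clamped between the jaws with its groove (crop (270,285)) towards the press, and the tab is 80 mm from the block centre, as it should be.

```bash
python3 -m inch '[[38.6,25.9,0,0,0,0,-0.4],[38.6,25.9,0,0,0,0,-0.4],[38.6,25.9,0,0,0,0,-0.4],[0,0,0,0,0,0,-0.4],[0,0,0,0,0,0,-0.4]]' 80
python3 -m inch '[[0,0,40,0,0,0,-0.4],[0,0,40,0,0,0,-0.4],[0,0,25,0,0,0,-0.4],[0,0,0,0,0,0,-0.4]]'
python3 -c "
from h import *
go(.551,-.0293,.231,.2278+np.pi/2)"
```

```text
time_s: 17.02
tcp_pos: [0.5499, -0.0293, 0.3517]
ee_rot: [-1.951, -2.459, 0.004]
force: [-0.1, 0.6, -0.9]
gripper_width: 0.702
grasp_force: 0.0
time_s: 17.52
tcp_pos: [0.5484, -0.0305, 0.2455]
ee_rot: [-1.953, -2.453, 0.006]
force: [-0.5, 0.8, -0.0]
gripper_width: 0.704
grasp_force: 0.0
tool mm [ 0.5  2.9 14.5] turn [-0.0068 -0.002  -0.0015] t 17.525 p [ 0.5484 -0.0305  0.2455] F [-0.5  0.8 -0. ] w 0.704 g 0.0 j6 -0.33
```

```bash
python3 -m inch '[[0.5,1.5,12.5,0,0,0,-0.4],[0,0,0,0,0,0,0.2],[0,0,0,0,0,0,1],[0,0,0,0,0,0,1],[0,0,0,0,0,0,1]]' 80
python3 -m inch '[[0,0,0,0,0,0,1],[0,0,0,0,0,0,1],[0,0,0,0,0,0,1]]'
```

```text
time_s: 18.15
tcp_pos: [0.5503, -0.0291, 0.237]
ee_rot: [-1.951, -2.458, 0.007]
force: [-9.0, -3.3, 7.1]
gripper_width: 0.356
grasp_force: 82.1
time_s: 18.52
tcp_pos: [0.5503, -0.0291, 0.237]
ee_rot: [-1.951, -2.458, 0.007]
force: [-9.1, -2.5, 7.2]
gripper_width: 0.36
grasp_force: 82.1
```

```bash
python3 -m inch '[[5,-2,0,0,0,0,1],[10,0,0,0,0,0,1],[10,0,0,0,0,0,1],[10,0,0,0,0,0,1],[10,0,0,0,0,0,1]]' 80
python3 -m inch '[[10,0,0,0,0,0,1],[8,0,0,0,0,0,1],[5,0,0,0,0,0,1],[0,0,0,0,0,0,1],[0,0,0,0,0,0,1]]'
cat > chk.py <<'E'
from h import *
import sys
t=.2278
for n in('top','scene'):
    im,d,P=pts(n);c,s=np.cos(t),np.sin(t)
    cv2.imwrite(f'pics/{n}{sys.argv[1]}.png',cv2.resize(im[160:260,200:330] if n=='scene' else im[150:270,230:386],(780,600)))
    x=P[...,0]*c+P[...,1]*s-.5301;y=-P[...,0]*s+P[...,1]*c+.1791   # jig frame approx
    for nm,(a,b,e,f,lo,hi) in dict(mark=(-.1,-.065,.08,.11,.034,.045),ptr=(-.0595,-.042,.06,.12,.033,.045),handle=(-.03,.03,.04,.13,.085,.097),carriage=(-.05,.05,.04,.13,.047,.054)).items():
        m=(x>a)&(x<b)&(y>e)&(y<f)&(P[...,2]>lo)&(P[...,2]<hi)
        if m.sum():print(n,nm,m.sum(),'x',x[m].min().round(4),x[m].max().round(4),'y',y[m].min().round(4),np.median(y[m]).round(4),y[m].max().round(4))
go(.5,0,.23)
E
python3 chk.py 4
```

```text
time_s: 19.15
tcp_pos: [0.5397, 0.0132, 0.237]
ee_rot: [1.951, 2.459, -0.006]
force: [-0.7, -11.1, -0.1]
gripper_width: 0.359
grasp_force: 81.3
time_s: 19.77
tcp_pos: [0.5346, 0.0353, 0.237]
ee_rot: [1.951, 2.459, -0.006]
force: [-0.6, -11.6, 0.5]
gripper_width: 0.36
grasp_force: 81.2
top ptr 2 x -0.0575 -0.0548 y 0.0917 0.092 0.0923
top carriage 42 x -0.0387 -0.0142 y 0.0694 0.0785 0.1116
scene ptr 3 x -0.0587 -0.0506 y 0.0901 0.0912 0.0925
scene handle 12 x -0.0161 0.0201 y 0.0824 0.0836 0.0996
scene carriage 192 x -0.0392 0.0396 y 0.0654 0.0832 0.1115
tool mm [-26.4 -41.7   7.2] turn [0.0026 0.0046 1.5724] t 19.875 p [0.5346 0.0352 0.2371] F [ -0.2 -12.2   0.4] w 0.357 g 81.3 j6 -0.2
```

View pics/scene4.png

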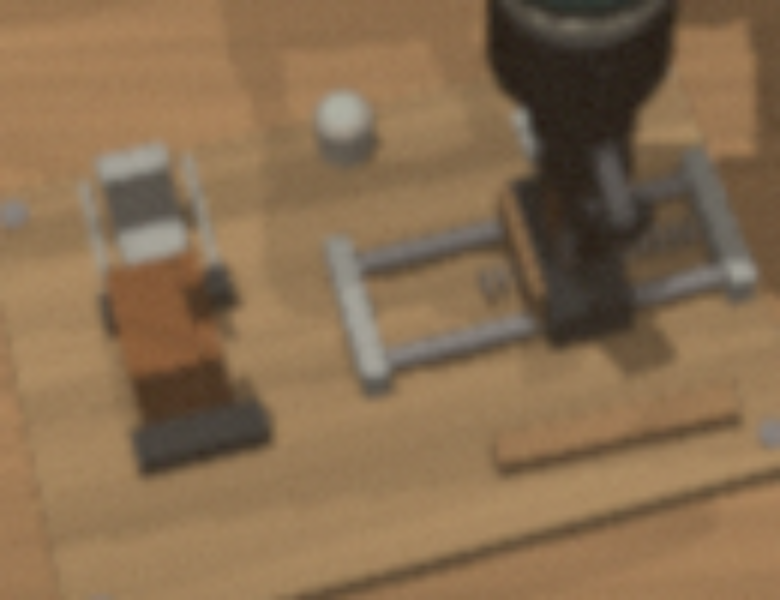

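View pics/top4.png

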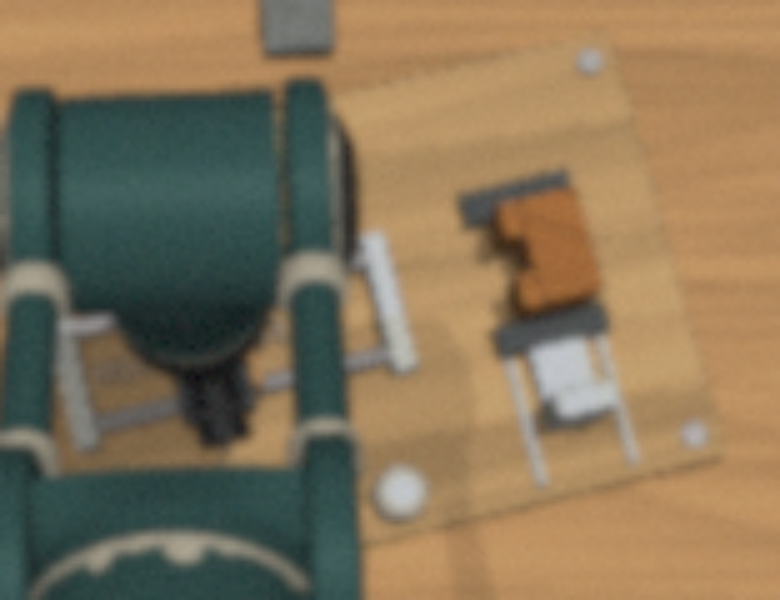

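The block sits square between the jaws with its groove facing left, towards the press. The pointer is partly hidden and still short of the mark, so I'll refine the remaining pull.

```bash
python3 - <<'E'
from h import *
t=.2278;c,s=np.cos(t),np.sin(t)
for n in('top','scene'):
    P=np.load(n+'0.npz')['P'];x=P[...,0]*c+P[...,1]*s-.5301;y=-P[...,0]*s+P[...,1]*c+.1791
    for nm,(a,b,e,f,lo,hi) in dict(mark=(-.1,-.065,.08,.11,.032,.045),foot=(-.1,-.06,.08,.12,.020,.031),ptr=(-.0595,-.042,0,.05,.033,.045),handle=(-.03,.03,0,.05,.085,.097),carriage=(-.05,.05,0,.06,.047,.054)).items():
        m=(x>a)&(x<b)&(y>e)&(y<f)&(P[...,2]>lo)&(P[...,2]<hi)
        if m.sum():print(n,nm,m.sum(),'x',x[m].min().round(4),x[m].max().round(4),'y',y[m].min().round(4),y[m].mean().round(4),y[m].max().round(4))
E
```

```text
top mark 6 x -0.0805 -0.0672 y 0.0966 0.0977 0.0991
top foot 77 x -0.0989 -0.0605 y 0.0805 0.1009 0.1199
top ptr 8 x -0.0575 -0.0441 y 0.0249 0.0265 0.0277
top handle 78 x -0.0161 0.016 y 0.0184 0.0265 0.034
top carriage 307 x -0.0391 0.0385 y 0.0025 0.0266 0.046
scene mark 8 x -0.0839 -0.0684 y 0.0964 0.0977 0.0993
scene foot 48 x -0.0964 -0.0616 y 0.0825 0.1001 0.1187
scene ptr 4 x -0.055 -0.0493 y 0.0246 0.0258 0.0272
scene handle 74 x -0.0156 0.016 y 0.0181 0.0259 0.0341
scene carriage 245 x -0.0404 0.039 y 0.0002 0.0243 0.0461
```

```bash
python3 -m inch '[[3,0,0,0,0,0,1],[3,0,0,0,0,0,1],[0,0,0,0,0,0,1],[0,0,0,0,0,0,1],[0,0,0,0,0,0,1]]' 80
python3 chk.py 5
```

```text
time_s: 20.5
tcp_pos: [0.5333, 0.0409, 0.237]
ee_rot: [1.951, 2.459, -0.006]
force: [-1.0, -12.1, 1.0]
gripper_width: 0.36
grasp_force: 81.2
top ptr 2 x -0.0567 -0.0537 y 0.0968 0.0971 0.0974
top carriage 42 x -0.039 -0.0136 y 0.072 0.0854 0.1172
scene mark 7 x -0.0837 -0.0678 y 0.0963 0.0969 0.0988
scene ptr 3 x -0.056 -0.0509 y 0.0961 0.0972 0.0976
scene handle 12 x -0.0178 0.0208 y 0.0881 0.09 0.1039
scene carriage 200 x -0.0395 0.0389 y 0.071 0.0887 0.1175
tool mm [-32.2 -41.7   7.2] turn [0.0027 0.0048 1.5724] t 20.6 p [0.5333 0.0409 0.237 ] F [ -0.4 -12.    0.8] w 0.355 g 81.2 j6 -0.19
```

```bash
python3 -c "
from rig import arm
print(arm.close_job())"
```

```text
the job is handed in; nothing more can be done
None
```

I handed the job in after about 21 s on the robot's clock: the block is turned with its groove facing the press and clamped squarely between the jaws (about 2 mm off centre along the jaws), and the press is held at the mark, its pointer within about 1 mm of the fin.

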